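# Pack the pressing die and hasp the case shut

## Task

The shoe-press die in the green case still lacks its red top pad: lay the pad squarely in the square pocket, flat on the black spacer with its grip bar up. Then shut the lid fully, and only after that swing the steel hasp over so that it lies flat on the lid with the brass staple through its slot. Leave the other things on the bench where they are.

Things in the scene. Friction and masses are not known exactly. Their poses are not given: they have to be found in the camera images.
- case: Green tooling case fixed to the bench, 140 (x) x 200 (y) x 75 mm high without its lid, walls and floor 5 mm. Origin: centre of its underside. x points from the hasp side (facing the robot) to the lid-hinge side, y along the hinge, z up. With the lid shut its top is 85 mm high. A small round brass-coloured wax tin, 52 mm across and 35 mm high, stands in its +y half and stays there.
- pocket (a point): Centre of the floor of the square pocket inside the case, at (-3, -45, 5) mm in the case's frame, axes as the case's. Pocket 70 x 70 mm inside, grey walls 8 mm thick whose top is 41 mm above this point. In it lie the die block (64 x 64 x 18 mm, aluminium) and on that the spacer (64 x 64 x 8 mm, black), so the next part's underside comes to rest 26 mm above this point.
- top_pad: The red top pad, loose: square plate 64 x 64 x 12 mm with a white grip bar on it, 48 mm long (along the pad's x), 20 mm wide (y), 26 mm high, so 38 mm overall. About 0.15 kg. Origin: centre of its underside, z up.
- lid (a joint): Angle of the lid in rad: 0 shut, grows as it opens upward about the case's far top edge, to 1.9; about 1.57 is upright. A stiff hinge: it stays where it is left; about 2 to 4 N at its edge moves it.
- lid_hinge (a point): Point on the lid's hinge axis (the axis runs along the case's y), at (70, 0, 77) mm in the case's frame.
- lid_edge (a point): Middle of the lid's free edge, 144 mm from the hinge axis. The lid is a plate 144 x 204 x 10 mm; shut, it spans 75 to 85 mm in height. A brass staple 14 mm high stands on its outer face at the middle, 114 mm from the hinge axis. Site axes as the lid's: z is the outer face's normal, -x points from the hinge to this edge.
- hasp (a joint): Angle of the hasp in rad: 0 lying flat on the shut lid over the staple; grows as it swings up and out towards the robot (1.57 upright, 2.9 nearly level in front of the case). A stiff little hinge: it stays where it is left.
- hasp_hinge (a point): Point on the hasp's hinge axis (along the case's y), at (-76, 0, 87) mm in the case's frame, in front of the case's front edge.
- hasp_tab (a point): Middle of the yellow finger tab at the end of the steel hasp strap, 67 mm along the strap from the hinge and 10 mm off it. Strap 36 mm wide (along the case's y), 4 mm thick, with a slot 16 mm wide from 20 to 52 mm from the hinge; the tab is 36 mm wide, 6 mm thick and 22 mm high, standing up from the strap when the hasp lies on the lid. It can be pinched across its width.
- glue_tin: Bystander: can with blue label, 72 mm across, 75 mm high, standing upright. Origin: centre of its underside.
- hammer: Bystander: hammer lying on the bench. Origin: centre of its underside, x along it.
- brush: Bystander: wooden shoe brush with black bristles, 150 x 46 x 45 mm, lying on the bench. Origin: centre of its underside, x along it.
- shoe_last: Bystander: wooden shoe last, 190 mm long, 90 mm high. Origin: centre of its underside, x along it.

How it is judged:
By the outcome, as a careful person would: the job done as asked, in the order asked, and still so for the second after the job is handed in, with the robot touching nothing.
It also fails if it takes over 69 s, if anything falls off the work surface, if the arm or the gripper's body presses on something with over 40 N, if the wrist force passes 120 N, or if a joint passes its speed limit or range.

## Robot

A 6-joint arm with a two-finger parallel gripper is mounted at the origin on the work surface. World frame = base frame: x ahead of the robot, y to its left, z up, the work surface at z = 0. Lengths are in mm, angles in degrees, forces in N, time in s.
With the tool pointing down it reaches from about 350 to 850 mm from the base axis. Payload 8.1 kg.
Tool frame: the origin (TCP) lies midway between the tips of the shut fingers; the grasp point (between the pads) lies 19 mm behind it; y points along the fingers, x is the direction in which the jaws open and shut, and the axes are right-handed (so a half turn about y gives the same grasp; the last joint's range is limited). The gripper opens to 85 mm and grips with 20 to 120 N. Pads are 22 mm wide; open, the fingers measure 114 mm over their backs; the gripper's body (76 mm by 85 mm) begins 54 mm behind the grasp point. The pads swing forward as they close: fully open they stand 13 mm farther back than shut.
Start: joints at [-77.43, 7.471, 85.268, -0, 87.261, -4.893], TCP at [180.082, -572.342, 231.292] pointing down, gripper open.
Joint ranges: [-169.43, 169.43], [-51.17, 129.36], [1.28, 143.12], [-76.62, 256.62], [0, 156.53], [-152.29, 152.29]. Speed limits (degrees/s): [136.94, 136.94, 159.86, 180, 180, 180].

## Interface

Orientations are given as [roll, pitch, yaw] about the fixed x, y, z axes, in that order (R = Rz(yaw) Ry(pitch) Rx(roll)).
In Python, from bench import r gives the robot as it stands.
- The arm moves only by the tool move_arm, never from a script. Its arguments are lists of equal length, an entry for each row: "linear": the shift along the tool's x, y, z normalised to -1 to 1, where 1 is 300 mm, a list of three; "twist": the turn, a rotation vector about the tool's x, y, z normalised to -1 to 1, where 1 is pi/2 rad, a list of three; "hand": the opening, from -1 (shut) to 1 (fully open). A call has 1 to 12 rows; each row is the pose to reach, as a shift and turn from the pose measured when the call began, along the tool's axes at that moment; what a row does not reach only later rows make up. A row lasts 1/12 s, in which the tool goes at most 41.7 mm and 7.16 degrees, less where a joint would pass 70% of its speed; a pose out of reach is approached as far as the arm can. A call with a number of a shift or a turn outside -1 to 1 is refused whole. A call with a gripper value outside its range is refused whole. The fingers move at their own pace and stop on an object; "force" is the grip in N (left out, the last holds). Time passes only in rows, so rows that repeat a pose let the fingers close. It gives the time, the measured TCP pose, the force and the opening at its end, in the units of the state.
- r.sense(): the state, without advancing time (a new reading comes with each control period).
- r.snapshot(name): name is "scene" or "top" or "wrist"; returns a dict with "frame" (400x640x3 uint8, red, green, blue), "range_z" (400x640 float32, mm along the optical axis (not along the pixel's ray), 0 where there is no reading), "intrinsics" (3x3 intrinsics, pixels), "R" (3x3) and "t" (3): a world point X has camera coordinates R X + t; the wrist camera has in their place "hand_eye" (4x4, takes a point from camera to tool coordinates, whose origin is the TCP and whose axes are the tool frame's). Camera axes: x right, y down, z forward; pixel columns grow to the right and rows downward; lengths in mm; the calibration is good to about 2 mm. The wrist camera is an equidistant fisheye: a pixel r from the principal point sees the ray r / f radians off the axis. A picture is of the moment at which its call begins: read the wrist's pose just before it.
- r.hand_in(): hands the job in, once; it reports no verdict.
The state is a dict: "time": time; "joint_pos": joint angles; "qd": joint speeds; "joint_efforts": joint torques, N m; "tool_pos": TCP position; "tcp_rot": TCP orientation; "ft_force": force on the tool from outside, world axes, zero at the start; "wrist_torque": the same for the moment, N m; "finger_gap": finger opening in mm.
Only numpy, scipy, OpenCV 4.12 (cv2) and the standard library are available. Lean on these libraries where they do the work, as an engineer would, in place of code of your own. Each camera call takes 0.05 s, during which the arm holds its last target. There are 200 camera calls.

## Working session

There is one attempt and no reset: what is moved stays moved. The work goes in short steps, Python scripts to look and compute and a tool call to move; the robot and the scene stay as the last step left them, time stands still between calls to the robot, and variables do not carry over. Pictures are saved under pics/ and viewed, on a budget of 10 in all, crops included, one or two more only if the job needs it, and the job is handed in when it is done.

Besides the shell and the picture viewer there is one more tool, called as a command line: name --argument value ..., lists and objects as JSON in quotes. move_arm: Moves the arm, as the interface text tells. Scaled input: -1 to 1 covers 300 mm each way for a shift and pi/2 rad each way for a turn. Its arguments: {"type":"object","properties":{"linear":{"type":"array","items":{"type":"array","items":{"type":"number","minimum":-1,"maximum":1}}},"twist":{"type":"array","items":{"type":"array","items":{"type":"number","minimum":-1,"maximum":1}}},"hand":{"type":"array","items":{"type":"number"}},"force":{"type":"number"}},"required":["linear","twist","hand"]}

```bash
ls; mkdir -p pics; cat > h.py <<'E'
import numpy as np, cv2
from scipy.spatial.transform import Rotation as Ro
from bench import r
def snap(n,save=None):
    s=r.snapshot(n)
    if save: cv2.imwrite('pics/'+save,s['frame'][:,:,::-1])
    return s
def cloud(s):
    K=np.array(s['intrinsics']);d=s['range_z'];v,u=np.mgrid[:400,:640]
    P=np.stack([(u-K[0,2])/K[0,0]*d,(v-K[1,2])/K[1,1]*d,d],-1)
    W=(P-np.array(s['t']))@np.array(s['R']); W[d==0]=np.nan
    return W
E
python3 - <<'E'
from h import *
print(r.sense())
a=snap('scene','scene1.png');b=snap('top','top1.png')
np.savez('s1.npz',sf=a['frame'],sw=cloud(a),tf=b['frame'],tw=cloud(b))
for s in(a,b):print(s['intrinsics'],s['R'],s['t'])
E
```

```text
pics
{'time': 0.0, 'joint_pos': array([-7.74295895e+01,  7.51592458e+00,  8.53297621e+01,  9.14296950e-04,
        8.72608826e+01, -4.89196718e+00]), 'qd': array([-0.02024753, -0.00240189, -0.11409712, -0.08063613,  0.0013869 ,
       -0.04902317]), 'joint_efforts': array([-2.19921778e-03, -5.69396710e+01, -5.00559318e+01, -5.73685120e-04,
        1.42698051e-02, -1.89511417e-05]), 'tool_pos': array([ 179.96552547, -571.7986467 ,  230.2312871 ]), 'tcp_rot': array([-89.99000221,   0.10610318, -72.53765759]), 'ft_force': array([ 0.97581823, -0.0553304 , -0.10033623]), 'wrist_torque': array([-0.01061194, -0.02115327, -0.01113591]), 'finger_gap': 85.5884321384089}
[[505.17275032   0.         314.40396548]
 [  0.         505.17275032 207.72270069]
 [  0.           0.           1.        ]] [[ 0.54767099  0.83652097  0.01700431]
 [ 0.65340956 -0.41491716 -0.6331664 ]
 [-0.5226016   0.35787765 -0.77382889]] [-277.91123949 -310.43024291 1898.56282081]
[[465.78549167   0.         318.51446582]
 [  0.         465.78549167 197.15668858]
 [  0.           0.           1.        ]] [[ 0.02145849 -0.99969935  0.01186385]
 [-0.99696727 -0.02228472 -0.07456311]
 [ 0.07480507 -0.01022785 -0.99714572]] [ -47.29895899  557.81840541 1272.39832406]
```

View pics/scene1.png

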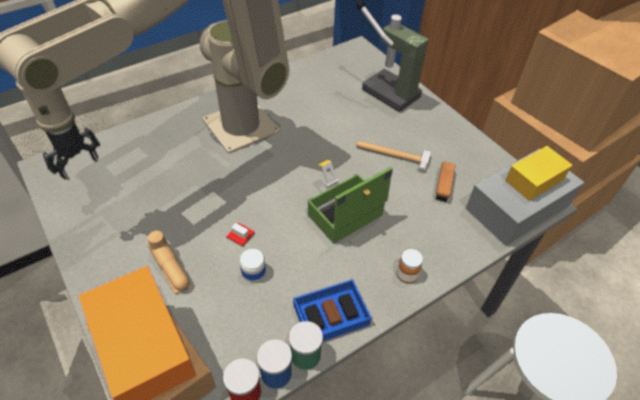

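View pics/top1.png

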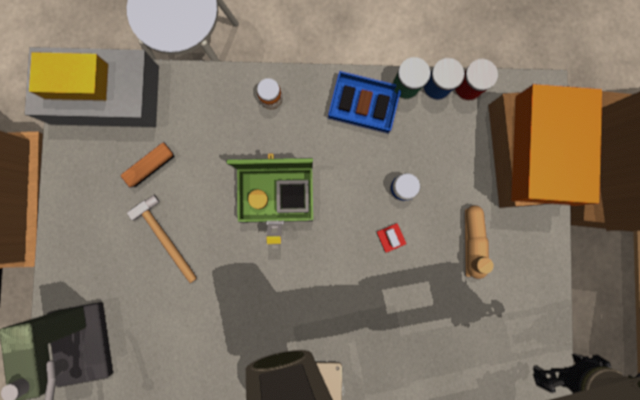

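Both views: pad at top (391,237), case around (275,193) with lid about upright, hasp out towards the robot at (274,240), pocket at (292,196).

```bash
cat >> h.py <<'E'
def plane(s,uv,z):
    K=np.array(s['intrinsics']);R=np.array(s['R']);t=np.array(s['t'])
    uv=np.atleast_2d(uv).astype(float)
    d=np.c_[(uv-K[:2,2])/K[[0,1],[0,1]],np.ones(len(uv))]@R
    c=-R.T@t
    return c+d*((z-c[2])/d[:,2])[:,None]
def big(m):
    c,_=cv2.findContours(m.astype(np.uint8),cv2.RETR_EXTERNAL,cv2.CHAIN_APPROX_NONE)
    return max(c,key=cv2.contourArea)[:,0]
def rect(s,m,z):
    p=plane(s,big(m),z)[:,:2].astype(np.float32)
    return cv2.minAreaRect(p)
E
python3 - <<'E'
from h import *
for n in('top','scene'):
    s=snap(n);hsv=cv2.cvtColor(s['frame'],cv2.COLOR_RGB2HSV);H,S,V=[hsv[:,:,i].astype(int) for i in range(3)];W=cloud(s)
    v,u=np.mgrid[:400,:640]
    box=lambda a,b,c,d:(u>=a)&(u<=b)&(v>=c)&(v<=d)
    pr=box(370,412,218,258) if n=='top' else box(222,262,215,250)
    red=((H<8)|(H>172))&(S>130)&pr; wh=(S<60)&(V>170)&pr
    print(n,'red',rect(s,cv2.morphologyEx((red|wh).astype(np.uint8),cv2.MORPH_CLOSE,np.ones((3,3))),12),'z',np.nanmedian(W[red],0))
    print('bar',wh.sum(),rect(s,wh,38),np.nanmedian(W[wh],0))
    cr=box(225,320,150,260) if n=='top' else box(300,395,150,245)
    g=(H>35)&(H<75)&(S>90)&cr
    # rim points by depth
    rim=g&(abs(W[:,:,2]-75)<6)
    q=W[rim][:,:2].astype(np.float32);print('rim',len(q),cv2.minAreaRect(q),q.min(0),q.max(0))
    ld=g&(W[:,:,2]>95);p=W[ld];c=p.mean(0);print('lid',len(p),p.min(0),p.max(0),'n',np.linalg.svd(p-c)[2][2],c)
    y=(H>20)&(H<34)&(S>120)&(V>150)&cr
    nn,l,st,ce=cv2.connectedComponentsWithStats(y.astype(np.uint8))
    for i in range(1,nn):
        if st[i,4]>8: print('yel',st[i],ce[i],np.nanmedian(W[l==i],0))
    if n=='top':
        dk=(V<90)&box(268,312,175,216);print('pocket dark',dk.sum(),np.nanmedian(W[dk],0),rect(s,dk,31))
        gr=(S<70)&box(266,318,172,220)&(abs(W[:,:,2]-46)<5);print('pwall',gr.sum(),cv2.minAreaRect(W[gr][:,:2].astype(np.float32)))
    if n=='top':
        bench=W[230:250,340:370].reshape(-1,3);print('bench',np.nanmedian(bench,0))
        cv2.imwrite('pics/c2.png',cv2.resize(s['frame'][140:265,215:415,::-1],None,fx=4,fy=4,interpolation=cv2.INTER_CUBIC))
E
```

```text
top red ((451.302490234375, -239.3377685546875), (64.09860229492188, 63.62066650390625), 23.888607025146484) z [ 452.03138127 -231.10384921   11.97721083]
bar 112 ((451.2457275390625, -240.73187255859375), (45.678741455078125, 18.14453125), 23.404462814331055) [ 450.4526537  -240.67098353   38.36205608]
rim 417 ((558.7926635742188, 82.54413604736328), (138.72520446777344, 199.8306121826172), 2.562459707260132) [486.8006   -18.495173] [629.8634  184.62433]
lid 762 [618.08792918 -15.80957755  95.19786284] [635.53053474 184.93442835 226.96352618] n [-0.99912539 -0.04109863  0.00770452] [625.32086672  83.18264894 188.70307739]
yel [249 194  18  15 213] [257.24413146 200.35211268] [545.471407   132.5037174   40.38873233]
yel [266 236  15   8 111] [273.31531532 239.48648649] [440.22407776  77.53285922 142.4514221 ]
pocket dark 815 [559.33492449  34.84513822  29.47640743] ((560.9338989257812, 39.577999114990234), (69.13401794433594, 68.93775177001953), 1.3627570867538452)
pwall 327 ((557.42626953125, 36.223426818847656), (84.95053100585938, 84.64570617675781), 1.653494119644165)
bench [ 4.43445906e+02 -1.38883409e+02  4.05184351e-01]
scene red ((453.5784912109375, -235.02001953125), (126.02546691894531, 140.90701293945312), 60.54103469848633) z [ 466.56053485 -252.96509272   10.52413708]
bar 1077 ((471.9412841796875, -242.0218963623047), (123.43590545654297, 138.01171875), 60.54104995727539) [ 445.76612632 -228.42532401   -0.71345117]
rim 192 ((566.212890625, 79.6589126586914), (146.74237060546875, 203.60142517089844), 2.0664117336273193) [490.03336 -22.23163] [642.87646 179.23907]
lid 1456 [622.41795731 -18.94685176  95.07203898] [644.43624769 183.51476424 226.85762894] n [0.99789122 0.03794319 0.05266343] [635.55725816  76.37306025 161.83263366]
yel [319 160  11   6  35] [324.02857143 162.42857143] [443.2743198   76.58452009 142.51849255]
yel [364 190   6   4  16] [366.5 191.5] [644.80578618  85.66918159 191.897845  ]
```

View pics/c2.png

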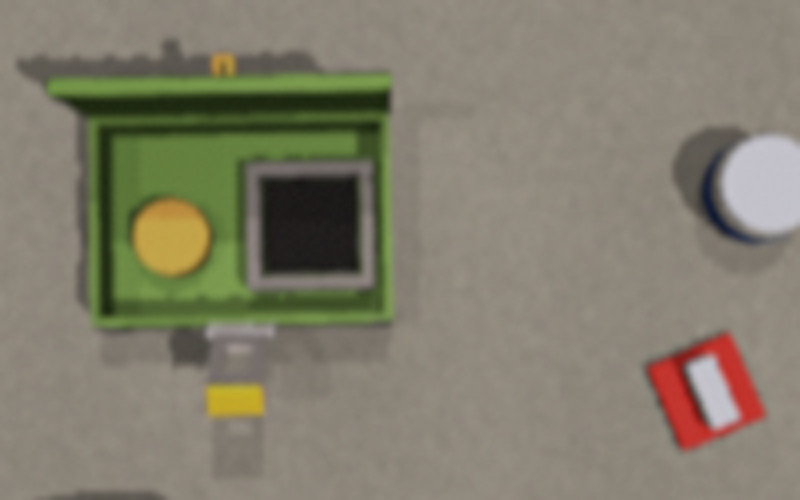

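The crop confirms: black pocket floor, tin at left, hasp sticking up with yellow tab, red pad with bar turned about 24°. I'll go over the pad.

```bash
cat >> h.py <<'E'
def to(p,rot=None):
    s=r.sense();R0=Ro.from_euler('xyz',s['tcp_rot'],degrees=True)
    R1=R0 if rot is None else Ro.from_euler('xyz',rot,degrees=True)
    l=R0.inv().apply(np.array(p)-s['tool_pos'])/300
    w=(R0.inv()*R1).as_rotvec()/(np.pi/2)
    print('t',round(s['time'],2),'pos',s['tool_pos'].round(1),'rot',s['tcp_rot'].round(2),'F',s['ft_force'].round(1),'gap',round(s['finger_gap'],1))
    print('lin',l.round(3).tolist(),'tw',w.round(3).tolist())
E
python3 -c "
from h import *
to([451.3,-240.5,180],[-90,0,-66.4])"
```

```text
t 0.2 pos [ 180.  -572.   230.6] rot [-9.000e+01  7.000e-02 -7.254e+01] F [ 0.4  0.4 -1.3] gap 85.4
lin [-0.783, 0.17, 1.194] tw [-0.0, -0.068, -0.001]
```

move_arm --linear '[[-0.4,0,0.6],[-0.4,0,0.6],[-0.4,0,0.6],[-0.4,0,0.6],[-0.4,0,0.6],[-0.4,0,0.6],[-0.4,0,0.6]]' --twist '[[0,-0.068,0],[0,-0.068,0],[0,-0.068,0],[0,-0.068,0],[0,-0.068,0],[0,-0.068,0],[0,-0.068,0]]' --hand '[1,1,1,1,1,1,1]'

```text
time: 0.78
tool_pos: [317.4, -401.4, 230.9]
tcp_rot: [-90.0, 0.1, -66.2]
ft_force: [-0.9, -0.3, 0.5]
finger_gap: 85.4
```

```bash
python3 -c "
from h import *
to([451.3,-240.5,160],[-90,0,-66.4])"
```

```text
t 0.78 pos [ 317.4 -401.4  230.9] rot [-8.996e+01  7.000e-02 -6.618e+01] F [-0.9 -0.3  0.5] gap 85.4
lin [-0.31, 0.237, 0.625] tw [-0.0, 0.002, -0.001]
```

move_arm --linear '[[-0.31,0.237,0.625],[-0.31,0.237,0.625],[-0.31,0.237,0.625],[-0.31,0.237,0.625],[-0.31,0.237,0.625],[-0.31,0.237,0.625],[-0.31,0.237,0.625],[-0.31,0.237,0.625]]' --twist '[[0,0.002,0],[0,0.002,0],[0,0.002,0],[0,0.002,0],[0,0.002,0],[0,0.002,0],[0,0.002,0],[0,0.002,0]]' --hand '[1,1,1,1,1,1,1,1]'

```text
time: 1.45
tool_pos: [451.1, -240.9, 159.5]
tcp_rot: [-90.0, 0.1, -66.3]
ft_force: [0.5, 0.5, 0.4]
finger_gap: 85.6
```

```bash
cat >> h.py <<'E'
def wrist(save=None):
    "wrist frame, world cloud (range_z along axis), and ray caster to plane z"
    st=r.sense();s=r.snapshot('wrist');K=np.array(s['intrinsics']);E=np.array(s['hand_eye'])
    T=np.eye(4);T[:3,:3]=Ro.from_euler('xyz',st['tcp_rot'],degrees=True).as_matrix();T[:3,3]=st['tool_pos'];M=T@E
    v,u=np.mgrid[:400,:640];x=(u-K[0,2])/K[0,0];y=(v-K[1,2])/K[1,1];th=np.hypot(x,y)+1e-9
    D=np.stack([x/th*np.sin(th),y/th*np.sin(th),np.cos(th)],-1)
    d=s['range_z'];P=D*(d/D[...,2])[...,None]
    W=P@M[:3,:3].T+M[:3,3];W[d==0]=np.nan
    Dw=D@M[:3,:3].T
    if save: cv2.imwrite('pics/'+save,s['frame'][:,:,::-1])
    pl=lambda z:M[:3,3]+Dw*((z-M[2,3])/Dw[...,2])[...,None]
    return s['frame'],W,pl
E
python3 - <<'E'
from h import *
to([451.3,-240.5,14],[-90,0,-66.4])
f,W,pl=wrist('w1.png')
hsv=cv2.cvtColor(f,cv2.COLOR_RGB2HSV);H,S,V=[hsv[:,:,i].astype(int) for i in range(3)]
near=np.hypot(W[...,0]-451,W[...,1]+240)<60
red=((H<8)|(H>172))&(S>110)&near
wh=(S<70)&(V>150)&near&(W[...,2]>30)
b=big(wh);a=big(cv2.morphologyEx((red|wh).astype(np.uint8),cv2.MORPH_CLOSE,np.ones((5,5))))
for c,z in((b,38),(a,12)):
    p=pl(z)[c[:,1],c[:,0],:2].astype(np.float32);print(len(c),cv2.minAreaRect(p))
print('barcloud',cv2.minAreaRect(W[wh][:,:2].astype(np.float32)),np.nanmedian(W[wh],0))
E
```

```text
t 1.45 pos [ 451.1 -240.9  159.5] rot [-90.03   0.1  -66.29] F [0.5 0.5 0.4] gap 85.6
lin [-0.0, 0.485, 0.001] tw [0.0, 0.001, -0.001]
137 ((453.4871520996094, -241.46583557128906), (46.12836837768555, 18.447004318237305), 24.261220932006836)
251 ((453.47833251953125, -241.7435302734375), (65.41552734375, 63.54240417480469), 23.891544342041016)
barcloud ((453.31805419921875, -241.54676818847656), (46.43662643432617, 18.560972213745117), 24.269845962524414) [ 454.40597268 -241.4422761    37.64667422]
```

View pics/w1.png

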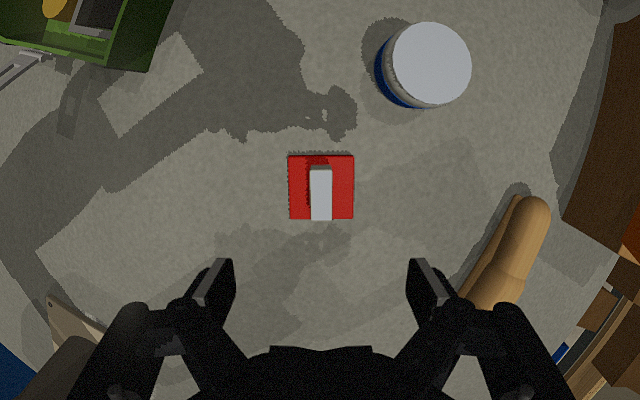

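The wrist picture shows the pad centred at about (320,187), between the jaws and clear of other things. I'll descend on the wrist-camera values.

```bash
python3 -c "
from h import *
to([453.2,-241.6,14],[-90,0,-66])"
```

```text
t 1.5 pos [ 451.  -241.8  160. ] rot [-9.000e+01  5.000e-02 -6.637e+01] F [ 0.7 -1.7  0.4] gap 85.3
lin [0.003, 0.487, 0.007] tw [0.0, -0.004, -0.001]
```

move_arm --linear '[[0.003,0.15,0.007],[0.003,0.25,0.007],[0.003,0.35,0.007],[0.003,0.42,0.007],[0.003,0.46,0.007],[0.003,0.487,0.007],[0.003,0.487,0.007],[0.003,0.487,0.007]]' --twist '[[0,-0.004,0],[0,-0.004,0],[0,-0.004,0],[0,-0.004,0],[0,-0.004,0],[0,-0.004,0],[0,-0.004,0],[0,-0.004,0]]' --hand '[0.4,0.4,0.4,0.4,0.4,0.4,0.4,0.4]' --force 40

```text
time: 2.17
tool_pos: [453.7, -242.8, 15.0]
tcp_rot: [-90.0, -0.0, -66.1]
ft_force: [0.6, -0.7, 0.9]
finger_gap: 59.9
```

move_arm --linear '[[0,0,0],[0,0,0],[0,0,0],[0,0,0],[0,0,0],[0,0,0],[0,0,0],[0,0,0],[0,0,0],[0,0,0]]' --twist '[[0,0,0],[0,0,0],[0,0,0],[0,0,0],[0,0,0],[0,0,0],[0,0,0],[0,0,0],[0,0,0],[0,0,0]]' --hand '[-1,-1,-1,-1,-1,-1,-1,-1,-1,-1]' --force 40

```text
time: 3.0
tool_pos: [454.7, -243.3, 16.5]
tcp_rot: [-89.9, -0.1, -66.0]
ft_force: [-0.5, 0.9, 7.2]
finger_gap: 19.0
```

```bash
python3 -c "
from h import *
to([480,-150,200],[-90,0,-87.7])"
```

```text
t 3.0 pos [ 454.7 -243.3   16.5] rot [-89.9   -0.14 -66.04] F [-0.5  0.9  7.2] gap 19.0
lin [-0.249, -0.612, 0.205] tw [-0.001, 0.241, 0.001]
```

move_arm --linear '[[0,-0.1,0],[0,-0.2,0],[0,-0.3,0],[-0.1,-0.45,0.08],[-0.25,-0.6,0.2],[-0.25,-0.6,0.2],[-0.25,-0.6,0.2],[-0.25,-0.6,0.2],[-0.25,-0.6,0.2]]' --twist '[[0,0,0],[0,0,0],[0,0,0],[0,0.1,0],[0,0.24,0],[0,0.24,0],[0,0.24,0],[0,0.24,0],[0,0.24,0]]' --hand '[-1,-1,-1,-1,-1,-1,-1,-1,-1]'

```text
time: 3.75
tool_pos: [478.6, -150.2, 196.2]
tcp_rot: [-89.8, -0.1, -87.4]
ft_force: [-0.5, -0.0, -2.5]
finger_gap: 18.8
```

```bash
python3 - <<'E'
from h import *
to([557.5,36.8,200],[-90,0,-87.7])
E
```

```text
t 3.75 pos [ 478.6 -150.2  196.2] rot [-89.84  -0.14 -87.42] F [-0.5 -0.  -2.5] gap 18.8
lin [-0.611, -0.013, 0.291] tw [-0.002, 0.003, 0.002]
```

move_arm --linear '[[-0.61,-0.03,0.1],[-0.61,-0.03,0.1],[-0.61,-0.03,0.1],[-0.61,-0.03,0.1],[-0.61,-0.03,0.1],[-0.61,-0.03,0.1],[-0.61,-0.03,0.1]]' --twist '[[0,0.003,0],[0,0.003,0],[0,0.003,0],[0,0.003,0],[0,0.003,0],[0,0.003,0],[0,0.003,0]]' --hand '[-1,-1,-1,-1,-1,-1,-1]'

```text
time: 4.33
tool_pos: [499.2, 33.8, 202.6]
tcp_rot: [-90.1, -0.2, -87.5]
ft_force: [0.1, -0.5, -1.3]
finger_gap: 18.8
```

```bash
python3 - <<'E'
from h import *
to([557.5,36.8,200],[-90,0,-87.7])
f,W,pl=wrist('w2.png')
st=r.sense();np.savez('w2.npz',f=f,W=W,p31=pl(31),p46=pl(46))
E
```

```text
t 4.33 pos [499.2  33.8 202.6] rot [-90.06  -0.16 -87.51] F [ 0.1 -0.5 -1.3] gap 18.8
lin [-0.002, 0.008, 0.194] tw [0.001, 0.002, 0.002]
```

View pics/w2.png

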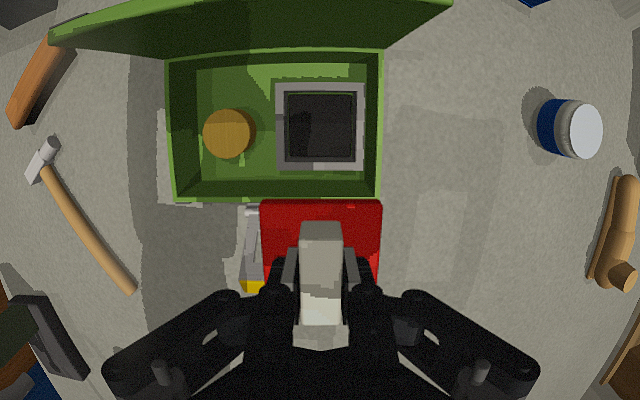

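Pocket opening visible at about (320,126), the pad held square below it with its far edge at row 200 and sides at columns 260 and 383.

```bash
python3 - <<'E'
from h import *
d=np.load('w2.npz');f,W,p46=d['f'],d['W'],d['p46']
hsv=cv2.cvtColor(f,cv2.COLOR_RGB2HSV);H,S,V=[hsv[:,:,i].astype(int) for i in range(3)]
v,u=np.mgrid[:400,:640]
w=(S<70)&(V>75)&(u>268)&(u<374)&(v>76)&(v<178)
print('wall z',np.nanmedian(W[w],0))
print('outer plane46',cv2.minAreaRect(p46[w][:,:2].astype(np.float32)))
w2=w&(abs(W[...,2]-46)<4);print('cloud',w2.sum(),cv2.minAreaRect(W[w2][:,:2].astype(np.float32)))
hole=big((~w2)&(u>280)&(u<360)&(v>88)&(v<165));print('hole46',cv2.minAreaRect(p46[hole[:,1],hole[:,0],:2].astype(np.float32)))
rim=(H>35)&(H<75)&(abs(W[...,2]-75)<4)&(W[...,0]<640);print('rim',rim.sum(),cv2.minAreaRect(W[rim][:,:2].astype(np.float32)))
red=((H<8)|(H>172))&(S>110)&(v>190)&(u>240)&(u<400)
p=W[red];print('red',len(p),np.nanpercentile(p,[1,50,99],axis=0).round(1))
# left/right/front edges on top plane
zt=np.nanmedian(p[:,2]);m=red&(abs(W[...,2]-zt)<3)
L=[];Rr=[];Fr=[]
for row in range(210,270,4):
    c=np.where(m[row])[0]
    if len(c): L.append(W[row,c[0],:2]);Rr.append(W[row,c[-1],:2])
for col in range(268,378,6):
    c=np.where(m[:,col])[0]; Fr.append(W[c[0],col,:2])
L,Rr,Fr=map(np.array,(L,Rr,Fr))
print('zt',zt);
for n,a in(('L',L),('R',Rr)): print(n,np.median(a,0),'slope deg',np.degrees(np.polyfit(a[:,0],a[:,1],1)[0]))
print('F',np.median(Fr,0),np.degrees(np.polyfit(Fr[:,1],Fr[:,0],1)[0]))
E
```

```text
wall z [562.51152876  34.40850271  45.63254261]
outer plane46 ((560.94970703125, 35.351619720458984), (86.66539764404297, 86.11992645263672), 2.1781837940216064)
cloud 2627 ((560.7533569335938, 35.43986511230469), (86.60677337646484, 86.37226104736328), 2.1383988857269287)
hole46 ((560.7471923828125, 35.5727424621582), (69.88302612304688, 70.08549499511719), 2.730776071548462)
rim 3811 ((489.40423583984375, 198.10150146484375), (239.14764404296875, 1008.112060546875), 23.012107849121094)
red 6071 [[490.    1.9 188.4]
 [519.8  34.2 197.6]
 [531.8  64.3 297.5]]
zt 197.62521391582752
L [510.50777518  64.42834667] slope deg 2.488342245796738
R [513.23746015   2.06623763] slope deg 1.9323862441210518
F [531.16433112  33.21020081] -2.37828104175804
```

```bash
python3 - <<'E'
from h import *
to([560.6,36.5,90],[-90,0,-87.5])
E
```

```text
t 4.38 pos [499.3  33.  202.8] rot [-90.04  -0.17 -87.61] F [ 0.6 -0.6 -2.5] gap 19.0
lin [-0.004, 0.376, 0.205] tw [0.0, -0.001, 0.002]
```

move_arm --linear '[[-0.004,0,0.13],[-0.004,0,0.205],[-0.004,0.1,0.205],[-0.004,0.2,0.205],[-0.004,0.28,0.205],[-0.004,0.34,0.205],[-0.004,0.376,0.205],[-0.004,0.376,0.205],[-0.004,0.376,0.205]]' --twist '[[0,0,0.002],[0,0,0.002],[0,0,0.002],[0,0,0.002],[0,0,0.002],[0,0,0.002],[0,0,0.002],[0,0,0.002],[0,0,0.002]]' --hand '[-1,-1,-1,-1,-1,-1,-1,-1,-1]'

```text
time: 5.13
tool_pos: [560.2, 35.2, 89.5]
tcp_rot: [-90.1, 0.0, -87.7]
ft_force: [-0.3, -0.4, -1.0]
finger_gap: 19.2
```

```bash
python3 - <<'E'
from h import *
to([560.6,36.5,64],[-90,0,-87.5])
f,W,pl=wrist('w3.png')
hsv=cv2.cvtColor(f,cv2.COLOR_RGB2HSV);H,S,V=[hsv[:,:,i].astype(int) for i in range(3)]
v,u=np.mgrid[:400,:640];X,Y,Z=W[...,0],W[...,1],W[...,2]
red=((H<8)|(H>172))&(S>110)&(u>220)&(u<420)&(v>150)
zt=np.nanmedian(Z[red]);m=red&(abs(Z-zt)<3)
print('pad top z',zt,'y',np.nanpercentile(Y[m],[.5,99.5]),'x max',np.nanpercentile(X[m],99.5))
w=(S<70)&(abs(Z-46)<3)&(abs(X-560)<60)&(abs(Y-35)<60)
print('wall',w.sum(),'y',np.nanpercentile(Y[w],[.5,99.5]),'x',np.nanpercentile(X[w],[.5,99.5]))
for y0 in(10,35,60):
    q=w&(abs(Y-y0)<2);print('far wall x range at y',y0,np.nanpercentile(X[q],[1,99]) if q.any() else None, np.nanmax(X[m&(abs(Y-y0)<2)]))
q=w&(abs(X-590)<3);print('side wall y',np.sort(Y[q])[[0,-1]] if q.any() else None)
E
```

```text
t 5.13 pos [560.2  35.2  89.5] rot [-9.013e+01  1.000e-02 -8.767e+01] F [-0.3 -0.4 -1. ] gap 19.2
lin [-0.004, 0.085, 0.002] tw [0.001, -0.002, -0.0]
pad top z 84.43435780155431 y [ 2.68800064 66.14350503] x max 592.7764276333536
wall 3076 y [-8.41271674 79.45906218] x [518.15071311 605.10510476]
far wall x range at y 10 [596.95392128 604.84563593] 593.1255464890118
far wall x range at y 35 [595.99799295 603.76145684] 592.12312018434
far wall x range at y 60 [595.07019353 602.90671105] 591.0762260260003
side wall y [-6.51559161 79.76958416]
```

View pics/w3.png

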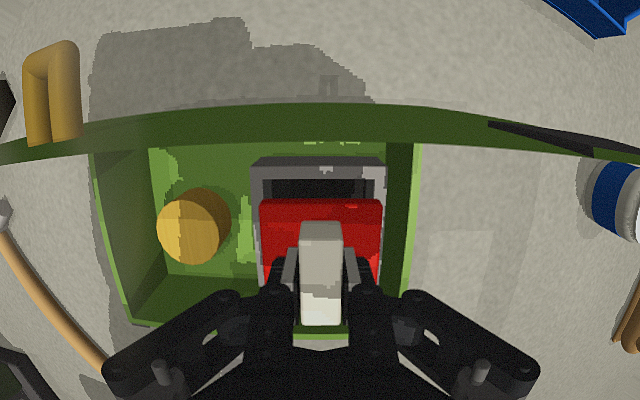

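move_arm --linear '[[-0.005,0.02,0.003],[-0.005,0.04,0.003],[-0.005,0.06,0.003],[-0.005,0.075,0.003],[-0.005,0.09,0.003],[-0.005,0.1,0.003],[-0.005,0.11,0.003],[-0.005,0.11,0.003]]' --twist '[[0,-0.002,0],[0,-0.002,0],[0,-0.002,0],[0,-0.002,0],[0,-0.002,0],[0,-0.002,0],[0,-0.002,0],[0,-0.002,0]]' --hand '[-1,-1,-1,-1,-1,-1,-1,-1]'

```text
time: 5.85
tool_pos: [561.6, 37.1, 57.0]
tcp_rot: [-90.1, 0.0, -87.5]
ft_force: [-0.4, -1.3, -1.8]
finger_gap: 19.4
```

move_arm --linear '[[0,0.008,0],[0,0.016,0],[0,0.022,0],[0,0.027,0],[0,0.027,0]]' --twist '[[0,0,0],[0,0,0],[0,0,0],[0,0,0],[0,0,0]]' --hand '[-1,-1,-1,-1,-1]'

```text
time: 6.27
tool_pos: [561.3, 37.1, 48.5]
tcp_rot: [-90.1, 0.0, -87.5]
ft_force: [1.3, -0.2, -2.1]
finger_gap: 19.2
```

move_arm --linear '[[0,0.002,0],[0,0.002,0],[0,0.002,0],[0,0.002,0],[0,0.002,0],[0,-0.05,0],[0,-0.15,0],[0,-0.25,0],[0,-0.35,0],[0,-0.45,0],[0,-0.45,0],[0,-0.45,0]]' --twist '[[0,0,0],[0,0,0],[0,0,0],[0,0,0],[0,0,0],[0,0,0],[0,0,0],[0,0,0],[0,0,0],[0,0,0],[0,0,0],[0,0,0]]' --hand '[-0.05,-0.05,-0.05,-0.05,-0.05,-0.05,-0.05,-0.05,-0.05,-0.05,-0.05,-0.05]'

```text
time: 7.27
tool_pos: [563.4, 37.1, 186.5]
tcp_rot: [-89.8, -0.0, -87.5]
ft_force: [-0.1, -0.3, 0.0]
finger_gap: 40.4
```

```bash
python3 - <<'E'
from h import *
to([500,37,260],[-90,0,-87.5])
E
```

```text
t 7.27 pos [563.4  37.1 186.5] rot [-8.976e+01 -2.000e-02 -8.747e+01] F [-0.1 -0.3  0. ] gap 40.4
lin [-0.009, -0.246, -0.21] tw [-0.003, 0.0, 0.0]
```

move_arm --linear '[[0,-0.25,-0.21],[0,-0.25,-0.21],[0,-0.25,-0.21],[0,-0.25,-0.21],[0,-0.25,-0.21]]' --twist '[[0,0,0],[0,0,0],[0,0,0],[0,0,0],[0,0,0]]' --hand '[-0.05,-1,-1,-1,-1]'

```text
time: 7.68
tool_pos: [500.1, 34.3, 260.9]
tcp_rot: [-89.7, -0.0, -87.5]
ft_force: [0.2, -0.5, -0.8]
finger_gap: -0.2
```

```bash
python3 - <<'E'
from h import *
to([505,35,260],[-90,0,-87.5])
f,W,pl=wrist('w4.png')
hsv=cv2.cvtColor(f,cv2.COLOR_RGB2HSV);H,S,V=[hsv[:,:,i].astype(int) for i in range(3)]
X,Y,Z=W[...,0],W[...,1],W[...,2]
red=((H<8)|(H>172))&(S>110)&(abs(X-560)<60)&(abs(Y-35)<60)
print('red z percentiles',np.nanpercentile(Z[red],[5,50,95]),cv2.minAreaRect(W[red][:,:2].astype(np.float32)))
for (sx,sy) in((-1,-1),(-1,1),(1,-1),(1,1)):
    q=red&(sx*(X-560)>18)&(sy*(Y-35)>18);print(sx,sy,q.sum(),np.nanmedian(Z[q]))
w=(S<70)&(abs(Z-46)<3)&(abs(X-560)<60)&(abs(Y-35)<60);print('wall',cv2.minAreaRect(W[w][:,:2].astype(np.float32)))
g=(H>35)&(H<75)&(S>80)&(X>600)&(X<680)&(Z>100)&(abs(Y-85)<80)
p=W[g];c=p.mean(0);print('lid',len(p),c,np.linalg.svd(p-c,full_matrices=False)[2][2],np.percentile(Z[g],99.8))
for z in(110,150,190,210): print(z,np.nanmedian(X[g&(abs(Z-z)<4)]))
E
```

```text
t 7.68 pos [500.1  34.3 260.9] rot [-8.972e+01 -2.000e-02 -8.747e+01] F [ 0.2 -0.5 -0.8] gap -0.2
lin [-0.002, 0.003, 0.016] tw [-0.003, 0.0, 0.0]
red z percentiles [ 41.35413006  43.18302427 354.59436595] ((547.043701171875, 34.45026779174805), (93.3183822631836, 118.62139129638672), 0.17000220715999603)
-1 -1 376 328.5085424697837
-1 1 339 316.8455603819093
1 -1 138 42.72096398004976
1 1 175 42.58764278300265
wall ((561.2959594726562, 35.48223114013672), (85.2843246459961, 86.3284683227539), 2.4215633869171143)
lid 8641 [627.45072642  79.22892024 193.23701612] [-0.99917112 -0.04039897  0.0049991 ] 222.5664129646858
110 628.8797796512806
150 626.9415504394423
190 625.496212666958
210 625.1494124530677
```

View pics/w4.png

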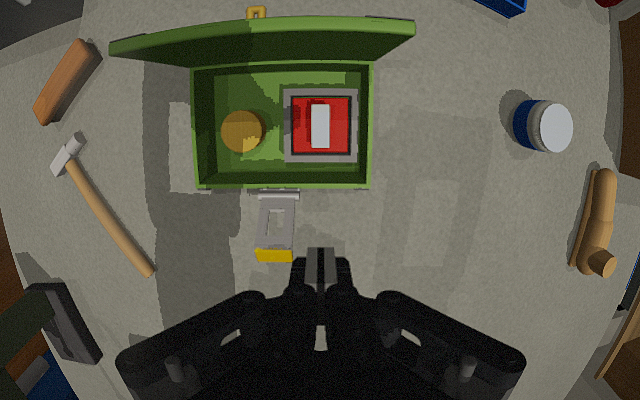

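The pad sits squarely in the pocket (320,125), its corner tops at z≈42.7 against 43 expected. Next I go over the lid to its back side.

move_arm --linear '[[0,-0.02,0.14],[0,-0.02,0.27],[0,-0.02,0.4],[0,-0.02,0.52],[0,-0.02,0.58],[0,-0.02,0.58],[0,0.06,0.58],[0,0.14,0.58],[0,0.2,0.58],[0,0.2,0.58]]' --twist '[[0,0,0],[0,0,0],[0,0,0],[0,0,0],[0,0,0],[0,0,0],[0,0,0],[0,0,0],[0,0,0],[0,0,0]]' --hand '[-1,-1,-1,-1,-1,-1,-1,-1,-1,-1]'

```text
time: 8.57
tool_pos: [670.0, 42.0, 191.8]
tcp_rot: [-90.5, 0.0, -87.5]
ft_force: [-1.5, 0.2, -1.4]
finger_gap: 0.0
```

```bash
python3 - <<'E'
from h import *
to([660,35,203],[-90,0,-87.5])
s=r.sense()['tool_pos'];h=np.array([634,77]);
for th in np.radians(np.r_[85:-3:-5]):
    rho=128;C=h+rho*np.array([-np.cos(th),np.sin(th)])+8*np.array([np.sin(th),np.cos(th)])+[11,0]
    print(round(np.degrees(th)),C.round(1),'linyz',round(-(C[1]-s[2])/300,3),round((C[0]-s[0])/300,3))
E
```

```text
t 8.57 pos [670.   42.  191.8] rot [-9.052e+01  3.000e-02 -8.748e+01] F [-1.5  0.2 -1.4] gap 0.0
lin [0.022, -0.037, -0.035] tw [0.006, 0.0, -0.0]
85 [641.8 205.2] linyz -0.045 -0.094
80 [630.7 204.4] linyz -0.042 -0.131
75 [619.6 202.7] linyz -0.036 -0.168
70 [608.7 200. ] linyz -0.027 -0.204
65 [598.2 196.4] linyz -0.015 -0.239
60 [587.9 191.9] linyz -0.0 -0.274
55 [578.1 186.4] linyz 0.018 -0.306
50 [568.9 180.2] linyz 0.039 -0.337
45 [560.1 173.2] linyz 0.062 -0.366
40 [552.1 165.4] linyz 0.088 -0.393
35 [544.7 157. ] linyz 0.116 -0.418
30 [538.1 147.9] linyz 0.146 -0.439
25 [532.4 138.3] linyz 0.178 -0.459
20 [527.5 128.3] linyz 0.212 -0.475
15 [523.4 117.9] linyz 0.246 -0.489
10 [520.3 107.1] linyz 0.282 -0.499
5 [518.2  96.1] linyz 0.319 -0.506
0 [517.  85.] linyz 0.356 -0.51
```

move_arm --linear '[[0.02,-0.045,-0.05],[0.02,-0.045,-0.094],[0.02,-0.042,-0.131],[0.02,-0.036,-0.168],[0.02,-0.027,-0.204],[0.02,-0.015,-0.239],[0.02,0,-0.274],[0.02,0.018,-0.306],[0.02,0.039,-0.337],[0.02,0.062,-0.366]]' --twist '[[0.006,0,0],[0.006,0,0],[0.006,0,0],[0.006,0,0],[0.006,0,0],[0.006,0,0],[0.006,0,0],[0.006,0,0],[0.006,0,0],[0.006,0,0]]' --hand '[-1,-1,-1,-1,-1,-1,-1,-1,-1,-1]'

```text
time: 9.4
tool_pos: [560.2, 31.1, 174.7]
tcp_rot: [-89.9, 0.0, -87.5]
ft_force: [0.6, -0.2, 1.2]
finger_gap: 0.1
```

```bash
python3 - <<'E'
from h import *
to([560,35,173],[-90,0,-87.5])
s=r.sense()['tool_pos'];h=np.array([634,77]);
for th in np.radians(np.r_[45:-3:-5]):
    rho=128;C=h+rho*np.array([-np.cos(th),np.sin(th)])+8*np.array([np.sin(th),np.cos(th)])+[11,0]
    print(round(np.degrees(th)),C.round(1),'linyz',round(-(C[1]-s[2])/300,3),round((C[0]-s[0])/300,3))
S=snap('scene');W=cloud(S);hsv=cv2.cvtColor(S['frame'],cv2.COLOR_RGB2HSV)
g=(hsv[...,0]>35)&(hsv[...,0]<75)&(hsv[...,1]>90)&(W[...,2]>88)&(abs(W[...,0]-570)<90)&(abs(W[...,1]-80)<110);p=W[g];c=p.mean(0);print(len(p),c,np.linalg.svd(p-c,full_matrices=False)[2][2],p[:,2].max())
E
```

```text
t 9.4 pos [560.2  31.1 174.7] rot [-8.992e+01  2.000e-02 -8.748e+01] F [ 0.6 -0.2  1.2] gap 0.1
lin [-0.013, 0.006, -0.0] tw [-0.001, 0.0, -0.0]
45 [560.1 173.2] linyz 0.005 -0.0
40 [552.1 165.4] linyz 0.031 -0.027
35 [544.7 157. ] linyz 0.059 -0.052
30 [538.1 147.9] linyz 0.089 -0.074
25 [532.4 138.3] linyz 0.121 -0.093
20 [527.5 128.3] linyz 0.155 -0.109
15 [523.4 117.9] linyz 0.19 -0.123
10 [520.3 107.1] linyz 0.225 -0.133
5 [518.2  96.1] linyz 0.262 -0.14
0 [517.  85.] linyz 0.299 -0.144
2286 [589.04488363  80.5110266  132.80596238] [-0.73231712 -0.03420682 -0.68010406] 239.05563103936544
```

The lid now reads about 47° and follows the finger. I'll continue down.

move_arm --linear '[[0,0.005,0],[0,0.031,-0.027],[0,0.059,-0.052],[0,0.089,-0.074],[0,0.121,-0.093],[0,0.155,-0.109],[0,0.19,-0.123],[0,0.225,-0.133],[0,0.262,-0.14],[0,0.28,-0.142]]' --twist '[[0,0,0],[0,0,0],[0,0,0],[0,0,0],[0,0,0],[0,0,0],[0,0,0],[0,0,0],[0,0,0],[0,0,0]]' --hand '[-1,-1,-1,-1,-1,-1,-1,-1,-1,-1]'

```text
time: 10.28
tool_pos: [514.2, 29.4, 86.6]
tcp_rot: [-90.3, 0.0, -87.5]
ft_force: [-1.0, -0.5, 0.3]
finger_gap: 0.1
```

```bash
python3 - <<'E'
from h import *
to([517,33,84],[-90,0,-87.5])
E
```

```text
t 10.28 pos [514.2  29.4  86.6] rot [-9.026e+01  5.000e-02 -8.747e+01] F [-1.  -0.5  0.3] gap 0.1
lin [-0.012, 0.009, 0.01] tw [0.003, 0.0, -0.001]
```

move_arm --linear '[[0,0.004,0],[0,0.006,0],[0,0.009,0],[0,0.011,0],[0,0.011,0],[0,0.011,0]]' --twist '[[0,0,0],[0,0,0],[0,0,0],[0,0,0],[0,0,0],[0,0,0]]' --hand '[-1,-1,-1,-1,-1,-1]'

```text
time: 10.78
tool_pos: [514.1, 29.3, 84.9]
tcp_rot: [-90.3, 0.0, -87.5]
ft_force: [-10.6, -0.3, 16.8]
finger_gap: 0.0
```

17 N at z=84.9: the lid is down on the case. I'll rise and draw back for a look at the hasp.

move_arm --linear '[[0,-0.12,0],[0,-0.25,0],[0,-0.38,0],[-0.08,-0.45,-0.13],[-0.16,-0.45,-0.27],[-0.16,-0.45,-0.36],[-0.16,-0.45,-0.36],[-0.16,-0.45,-0.36],[-0.16,-0.45,-0.36]]' --twist '[[0,0,0],[0,0,0],[0,0,0],[0,0,0],[0,0,0],[0,0,0],[0,0,0],[0,0,0],[0,0,0]]' --hand '[-1,-1,-1,-1,-1,-1,-1,-1,-1]'

```text
time: 11.53
tool_pos: [405.4, 72.5, 221.1]
tcp_rot: [-90.2, 0.0, -87.4]
ft_force: [-0.1, 0.5, -0.9]
finger_gap: -0.1
```

```bash
python3 - <<'E'
from h import *
to([400,77,125],[-90,0,-87.5])
f,W,pl=wrist('w5.png')
hsv=cv2.cvtColor(f,cv2.COLOR_RGB2HSV);H,S,V=[hsv[:,:,i].astype(int) for i in range(3)]
X,Y,Z=W[...,0],W[...,1],W[...,2]
y=(H>18)&(H<35)&(S>110)&(abs(Y-77)<45)&(X<475)&(X>400)
print('tab',y.sum(),np.nanpercentile(W[y],[2,50,98],axis=0).round(1))
g=(H>35)&(H<75)&(S>80)&(abs(X-560)<75)&(abs(Y-80)<100)&(Z>60)
p=W[g];c=p.mean(0);print('lid',len(p),c,np.linalg.svd(p-c,full_matrices=False)[2][2],np.percentile(p[:,2],[1,50,99]),cv2.minAreaRect(p[:,:2].astype(np.float32)))
s=(S<60)&(V>90)&(X>430)&(X<492)&(abs(Y-77)<17)&(Z>80);print('strap',s.sum(),np.nanpercentile(W[s],[2,50,98],axis=0).round(1))
st=(H>12)&(H<35)&(S>70)&(abs(X-520)<25)&(abs(Y-78)<25)&(Z>87);print('staple',st.sum(),np.nanpercentile(W[st],[2,50,98],axis=0).round(1) if st.any() else '')
E
```

```text
t 11.53 pos [405.4  72.5 221.1] rot [-9.020e+01  3.000e-02 -8.745e+01] F [-0.1  0.5 -0.9] gap -0.1
lin [-0.016, 0.32, -0.016] tw [0.002, 0.001, -0.0]
tab 2130 [[403.1  36.4 136. ]
 [434.1  75.3 146.1]
 [451.4 115.6 318.4]]
lid 20636 [540.52414526  79.18144575  84.75319014] [-9.67212578e-04 -1.15016295e-04  9.99999526e-01] [82.91425379 84.74589409 86.56513582] ((540.549560546875, 79.5881118774414), (105.47274017333984, 202.2398223876953), 2.4647274017333984)
strap 1763 [[452.6  60.7  89.5]
 [469.1  77.5 117.1]
 [488.8  93.5 142.9]]
staple 122 [[514.9  72.5  87.9]
 [517.4  78.4 101. ]
 [520.7  85.  102.8]]
```

View pics/w5.png

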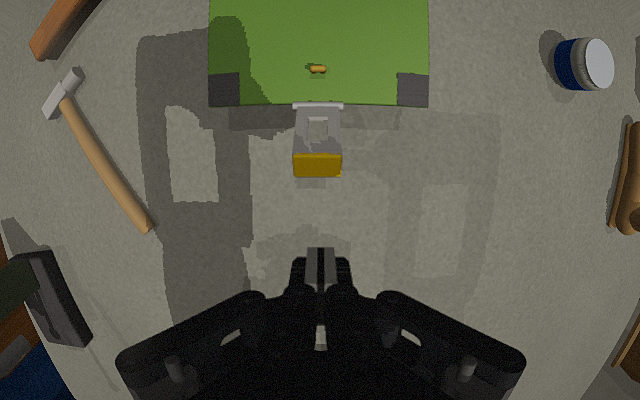

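The lid lies flat (normal vertical, z≈84.8), staple at pixel (317,69), hasp out at (317,165) at about 122°. I'll lower the shut fingers on the robot side of the tab.

move_arm --linear '[[-0.016,0.1,-0.01],[-0.016,0.2,-0.01],[-0.016,0.28,-0.01],[-0.016,0.32,-0.01],[-0.016,0.32,-0.01],[-0.016,0.32,-0.01]]' --twist '[[0,0,0],[0,0,0],[0,0,0],[0,0,0],[0,0,0],[0,0,0]]' --hand '[-1,-1,-1,-1,-1,-1]'

```text
time: 12.08
tool_pos: [402.3, 76.7, 124.4]
tcp_rot: [-90.4, 0.0, -87.5]
ft_force: [0.9, -0.7, 0.1]
finger_gap: -0.2
```

```bash
cat > arc.py <<'E'
from h import *
import sys
def arc(a,b,h=486.5,hz=87):
    s=r.sense()['tool_pos']
    for d in range(a,b-1,-8):
        t=np.radians(d);u=np.array([np.cos(t),np.sin(t)]);n=np.array([-u[1],u[0]])
        P1=70*u+21*n;P2=64*u+21*n
        px=min(P1[0],P2[0]);tz=min(P1[1],P2[1])-12
        print(d,'TCP',round(h+px-11,1),round(hz+tz,1),'lin yz',round(-(hz+tz-s[2])/300,3),round((h+px-11-s[0])/300,3))
to([412,77.5,125],[-90,0,-87.5]);arc(int(sys.argv[1]),int(sys.argv[2]))
E
python3 arc.py 120 -8
```

```text
t 12.08 pos [402.3  76.7 124.4] rot [-9.039e+01  3.000e-02 -8.751e+01] F [ 0.9 -0.7  0.1] gap -0.2
lin [-0.001, -0.002, 0.033] tw [0.004, -0.0, -0.0]
120 TCP 422.3 119.9 lin yz 0.015 0.067
112 TCP 429.8 126.5 lin yz -0.007 0.092
104 TCP 438.2 132.0 lin yz -0.026 0.12
96 TCP 447.3 136.5 lin yz -0.04 0.15
88 TCP 456.7 139.7 lin yz -0.051 0.182
80 TCP 465.9 141.7 lin yz -0.058 0.212
72 TCP 475.3 142.4 lin yz -0.06 0.243
64 TCP 484.7 141.7 lin yz -0.058 0.275
56 TCP 493.9 139.8 lin yz -0.051 0.305
48 TCP 502.7 136.6 lin yz -0.041 0.335
40 TCP 511.0 132.2 lin yz -0.026 0.363
32 TCP 518.6 126.7 lin yz -0.008 0.388
24 TCP 525.4 120.2 lin yz 0.014 0.411
16 TCP 531.2 112.8 lin yz 0.038 0.43
8 TCP 536.0 104.7 lin yz 0.066 0.446
0 TCP 539.5 96.0 lin yz 0.095 0.457
-8 TCP 541.8 86.1 lin yz 0.128 0.465
```

move_arm --linear '[[0,0,0.067],[0,-0.007,0.092],[0,-0.026,0.12],[0,-0.04,0.15],[0,-0.051,0.182],[0,-0.058,0.212],[0,-0.06,0.243],[0,-0.058,0.275],[0,-0.051,0.305],[0,-0.041,0.335]]' --twist '[[0,0,0],[0,0,0],[0,0,0],[0,0,0],[0,0,0],[0,0,0],[0,0,0],[0,0,0],[0,0,0],[0,0,0]]' --hand '[-1,-1,-1,-1,-1,-1,-1,-1,-1,-1]'

```text
time: 12.92
tool_pos: [504.7, 81.0, 137.7]
tcp_rot: [-90.3, 0.0, -87.5]
ft_force: [-0.7, -1.0, -0.0]
finger_gap: 0.3
```

```bash
cat > hs.py <<'E'
from h import *
f,W,pl=wrist()
hsv=cv2.cvtColor(f,cv2.COLOR_RGB2HSV);H,S,V=[hsv[:,:,i].astype(int) for i in range(3)]
X,Y,Z=W[...,0],W[...,1],W[...,2]
y=(H>18)&(H<35)&(S>110)&(abs(Y-79)<24)&(X<580)&(X>430)&(Z>86)&(Z<200)
print('tab',y.sum(),np.nanpercentile(W[y],[2,50,98],axis=0).round(1) if y.any() else '')
E
python3 arc.py 48 -8; python3 hs.py
```

```text
t 12.92 pos [504.7  81.  137.7] rot [-9.026e+01  3.000e-02 -8.753e+01] F [-0.7 -1.  -0. ] gap 0.3
lin [-0.002, 0.044, -0.309] tw [0.003, -0.0, -0.0]
48 TCP 502.7 136.6 lin yz 0.004 -0.006
40 TCP 511.0 132.2 lin yz 0.018 0.021
32 TCP 518.6 126.7 lin yz 0.037 0.047
24 TCP 525.4 120.2 lin yz 0.058 0.069
16 TCP 531.2 112.8 lin yz 0.083 0.089
8 TCP 536.0 104.7 lin yz 0.11 0.104
0 TCP 539.5 96.0 lin yz 0.139 0.116
-8 TCP 541.8 86.1 lin yz 0.172 0.124
tab 3423 [[514.3  61.9 135.5]
 [527.   79.2 144.2]
 [535.4  96.3 189.8]]
```

The tab is following the finger (now around 45°). Continuing.

move_arm --linear '[[0,0.004,0],[0,0.018,0.021],[0,0.037,0.047],[0,0.058,0.069],[0,0.075,0.085],[0,0.083,0.094],[0,0.083,0.094]]' --twist '[[0,0,0],[0,0,0],[0,0,0],[0,0,0],[0,0,0],[0,0,0],[0,0,0]]' --hand '[-1,-1,-1,-1,-1,-1,-1]'

```text
time: 13.55
tool_pos: [533.0, 82.1, 110.7]
tcp_rot: [-90.4, 0.0, -87.5]
ft_force: [-1.6, -0.4, -1.8]
finger_gap: -0.2
```

move_arm --linear '[[0,0,-0.02],[0,-0.1,-0.02],[0,-0.15,-0.02],[0,-0.15,0.05],[0,-0.15,0.05],[0,-0.15,0.05]]' --twist '[[0,0,0],[0,0,0],[0,0,0],[0,0,0],[0,0,0],[0,0,0]]' --hand '[-1,-1,-1,-1,-1,-1]'

```text
time: 14.05
tool_pos: [548.7, 82.7, 156.4]
tcp_rot: [-90.3, 0.0, -87.5]
ft_force: [-0.3, 0.4, -0.0]
finger_gap: -0.3
```

```bash
python3 hs.py; python3 -c "
from h import *
to([550,80,108],[-90,0,-87.5])"
```

```text
tab 1299 [[545.8  63.3  99.8]
 [551.9  80.1 114.2]
 [556.2  96.8 182.3]]
t 14.1 pos [547.9  82.7 155.7] rot [-9.038e+01  3.000e-02 -8.754e+01] F [-1.2  0.3  0.9] gap 0.1
lin [0.009, 0.159, 0.008] tw [0.004, -0.0, -0.0]
```

move_arm --linear '[[0.008,0.08,0.012],[0.008,0.13,0.012],[0.008,0.145,0.012],[0.008,0.15,0.012],[0.008,0.155,0.012],[0.008,0.16,0.012],[0.008,0.162,0.012],[0.008,0.162,0.012]]' --twist '[[0.004,0,0],[0.004,0,0],[0.004,0,0],[0.004,0,0],[0.004,0,0],[0.004,0,0],[0.004,0,0],[0.004,0,0]]' --hand '[-1,-1,-1,-1,-1,-1,-1,-1]'

```text
time: 14.77
tool_pos: [551.7, 80.6, 107.8]
tcp_rot: [-89.9, 0.0, -87.5]
ft_force: [0.3, -0.2, 0.1]
finger_gap: 0.2
```

move_arm --linear '[[0,0.003,0],[0,0.006,0],[0,0.009,0],[0,0.009,0],[0,0.009,0]]' --twist '[[0,0,0],[0,0,0],[0,0,0],[0,0,0],[0,0,0]]' --hand '[-1,-1,-1,-1,-1]'

```text
time: 15.18
tool_pos: [552.4, 80.7, 106.7]
tcp_rot: [-89.9, 0.0, -87.5]
ft_force: [-3.7, 0.0, 9.5]
finger_gap: 0.1
```

move_arm --linear '[[0,0.004,0],[0,0.008,0],[0,0.01,0],[0,0.01,0],[0,0.01,0]]' --twist '[[0,0,0],[0,0,0],[0,0,0],[0,0,0],[0,0,0]]' --hand '[-1,-1,-1,-1,-1]'

```text
time: 15.6
tool_pos: [552.7, 80.7, 106.4]
tcp_rot: [-89.8, 0.0, -87.5]
ft_force: [-10.7, -0.7, 20.2]
finger_gap: -0.1
```

move_arm --linear '[[0,-0.1,0],[0,-0.2,0],[0,-0.3,0],[0,-0.4,-0.1],[0,-0.45,-0.25],[0,-0.45,-0.4],[0,-0.45,-0.4],[0,-0.45,-0.4],[0,-0.45,-0.4]]' --twist '[[0,0,0],[0,0,0],[0,0,0],[0,0,0],[0,0,0],[0,0,0],[0,0,0],[0,0,0],[0,0,0]]' --hand '[-1,-1,-1,-1,-1,-1,-1,-1,-1]'

```text
time: 16.35
tool_pos: [432.6, 75.5, 241.6]
tcp_rot: [-89.7, 0.0, -87.5]
ft_force: [0.2, -0.4, 0.4]
finger_gap: 0.0
```

```bash
python3 - <<'E'
from h import *
to([430,80,240])
f,W,pl=wrist()
cv2.imwrite('pics/w6.png',cv2.resize(f[40:240,200:440,::-1],None,fx=3,fy=3,interpolation=cv2.INTER_CUBIC))
hsv=cv2.cvtColor(f,cv2.COLOR_RGB2HSV);H,S,V=[hsv[:,:,i].astype(int) for i in range(3)]
X,Y,Z=W[...,0],W[...,1],W[...,2]
g=(H>35)&(H<75)&(S>80)&(abs(X-560)<75)&(abs(Y-80)<100)&(Z>60)
p=W[g];c=p.mean(0);print('lid',np.linalg.svd(p-c,full_matrices=False)[2][2],np.median(p[:,2]))
s=(S<60)&(X>482)&(X<550)&(abs(Y-79)<16)&(Z>80)&(Z<130)
for x in(490,500,510,520,530,540,547):
    q=s&(abs(X-x)<3);print(x,q.sum(),np.nanmedian(Z[q]) if q.any() else '')
y=(H>14)&(H<35)&(S>90)&(abs(Y-79)<24)&(X<580)&(X>500)&(Z>86)&(Z<140)
n,l,stt,ce=cv2.connectedComponentsWithStats(y.astype(np.uint8))
for i in range(1,n):
    if stt[i,4]>15: print(ce[i],stt[i,4],np.nanpercentile(W[l==i],[2,50,98],axis=0).round(1))
E
```

```text
t 16.35 pos [432.6  75.5 241.6] rot [-8.969e+01  2.000e-02 -8.752e+01] F [ 0.2 -0.4  0.4] gap 0.0
lin [-0.016, 0.005, -0.008] tw [0.0, 0.0, 0.0]
lid [ 1.02589811e-03  1.70114361e-05 -9.99999474e-01] 84.79117761356218
490 214 89.0856000451291
500 211 88.67972880622443
510 114 88.41843763425382
520 109 88.5399984368018
530 111 88.65603078390416
540 201 88.85645476028043
547 200 88.80166563732868
[319.78816199  64.55140187] 321 [[549.4  63.5  92.2]
 [551.6  79.8 106.2]
 [555.6  96.6 107.9]]
[319.75       102.07291667] 96 [[515.   72.   99.1]
 [517.9  78.4 100.9]
 [520.8  84.6 102.5]]
```

View pics/w6.png

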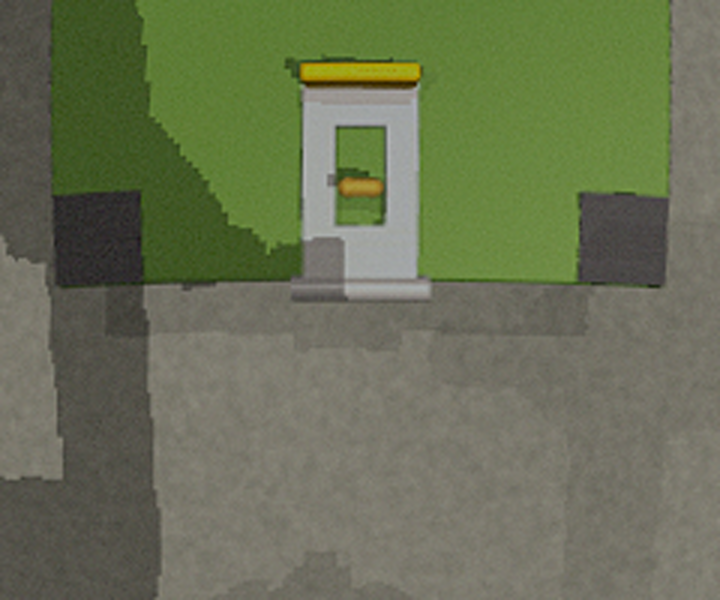

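The hasp lies flat, strap top at about 88.7 mm all along, with the staple standing through its slot (crop 360,187). The lid is level and the arm is clear, so I hand in.

```bash
python3 -c "
from bench import r
print(r.hand_in())"
```

```text
the job is handed in; nothing more can be done
None
```

The job is done and handed in at about 16.4 s, in the order asked; no verdict was reported back.

- **Pad:** it sits squarely in the pocket on the spacer with its grip bar up. The far-side corner tops read 42.6 to 42.7 mm against 43 expected; the near-side corners could not be measured because the red mask also picked up the gripper.
- **Lid:** it is fully shut. Its top is level at 84.8 mm and it took a 17 N downward press.
- **Hasp:** I swung it over only after the lid was shut. The strap lies flat at about 88.7 mm along its whole length, with the staple standing through the slot.
- **Forces and other things:** the highest wrist-force reading at the end of a move was about 23 N, while pressing the hasp flat. The tool touched only the pad, lid and hasp. I made no separate final check of the bystanders' positions.
- **Disagreement:** the top and wrist cameras differed by about 2 to 3 mm. I used the wrist view for both picking and placing, and the pad went in without any sign of contact.

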